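# Gauge the tea caddy under the height bar

### The job

The lid of the grey tea caddy stands proud: press it gently until it is fully home, without hammering it. Then put the caddy upright into the lane of the wooden height gauge and push it lengthwise under the fixed bar, without ramming the bar, until it presses lightly but surely on the sprung rubber end stop, neither just touching it nor driving it right in. Leave the caddy standing there under the bar with its lid down, and leave the mug, the tub and the spice jar alone.

Things in the scene. Friction and masses are not known exactly. Their poses are not given: they have to be found in the camera images.
- caddy: Loose grey box-shaped tea caddy, 100 mm long (its x), 56 mm wide (its y); body 68 mm high, 78 mm with the lid home. 0.3 to 0.5 kg. Origin: centre of the underside, z up. Either end may go first. Stands on the worktop left or right of the gauge. Grip it across its width by the body, below the lid.
- lid: Steel lid plate of the caddy, 96 x 52 x 10 mm, its edges 2 mm inside the body's. Origin: centre of its underside, 68 mm above the caddy's underside when home. Press it near its centre: about 6 N of friction on the way down, then it stops firmly; over 45 N from the fingers dents it.
- lid_slide (a joint): How far the lid stands proud of its home position, m: 0 is fully home, at the start 0.005 to 0.010. Stays where it is left.
- lid_top (a point): Centre of the lid's upper face.
- gauge: Fixed wooden gauge. Origin: on the worktop, mid-lane, under the bar; x along the lane in the pushing direction (away from the robot), y left, z up. Two rails 12 mm thick, 20 mm high leave a 60 mm wide lane from x = -75 to 120 mm; flared lead-ins as high widen its mouth to about 75 mm, from x = -75 to -100 mm. Floor: the worktop. Beyond the bar an end stop is clamped across the rails.
- bridge: Fixed bridge of the gauge, same origin and axes: an aluminium bar across the lane at x = 0, 12 mm thick along x, 96 mm long, underside 81 mm and top 95 mm above the worktop, on two posts (20 mm along x, y from 30 to 42 mm either side) standing on the rails. The caddy passes with 3 mm to spare only if its lid is home.
- bumper (a joint): Press-in of the end stop's rubber bumper, m: 0 relaxed, grows away from the bar, end at 0.010; spring about 2 N per mm. Pressed lightly but surely means 2 to 7 mm. Disc 22 mm across, centre 42 mm up, facing the bar. The stop is clamped anew each time: relaxed face anywhere from gauge x = 58 to 85 mm, not measured; find it by feel.
- spice_jar: Bystander: spice jar with a dark cap, 41 mm in diameter, 104 mm high, on the side of the gauge where the caddy is not. Origin: centre of its underside.
- striped_mug: Bystander: striped mug, 82 x 116 mm, 100 mm high, left of the gauge's far end. Origin: centre of its underside.
- tub: Bystander: white tub with a snap lid, 67 mm in diameter, 78 mm high, right of the gauge's far end. Origin: centre of its underside.
There are look-alikes about, which are no part of the job. Leave any pink or yellow look-alike of the caddy alone.

How it is judged:
On the way, in this order (a step that is already met when the one before it is completed fails the run):
1. the lid is pressed home (less than 2 mm proud) (value of joint lid_slide below 0.002 m), for 0.2 s.
2. the caddy, straight in the lane and under the bar, presses the bumper in by 2 to 7 mm (value of joint lid_slide below 0.002 m and x of caddy in the frame of gauge above 0.003 m and y of caddy in the frame of gauge between -0.005 and 0.005 m and angle between the x axis of caddy and the x axis of gauge, either way round below 0.06 rad and angle between caddy's own z axis and vertical below 0.06 rad and value of joint bumper above 0.002 m), for 0.3 s.
At the end, for the whole second after the job is handed in: The caddy stands still and upright on the worktop in the gauge's lane, its middle 3 to 44 mm beyond the bar's middle, within 5 mm of the lane's centre line and 0.06 rad of its direction, with the lid less than 2 mm proud (value of joint lid_slide below 0.002 m and x of caddy in the frame of gauge between 0.003 and 0.044 m and y of caddy in the frame of gauge between -0.005 and 0.005 m and angle between the x axis of caddy and the x axis of gauge, either way round below 0.06 rad and angle between caddy's own z axis and vertical below 0.06 rad and height (world z) of caddy below 0.004 m and linear speed of caddy below 0.01 m/s); the robot touches nothing.
It fails at once if the bumper is driven in more than 7 mm (value of joint bumper above 0.007 m).
It fails at once if the caddy or the robot hits the bar or its posts with more than 12 N (contact force between any of caddy, the arm, the fingers and bridge above 12 N).
It fails at once if the fingers push on the lid with more than 45 N (contact force between the fingers and lid above 45 N).
It fails at once if the caddy is tipped over (angle between caddy's own z axis and vertical above 0.6 rad).
It fails at once if the spice jar, the mug or the tub is moved more than 20 mm (distance of any of spice_jar, striped_mug, tub from where it was at the start of the episode above 0.02 m).
It also fails if it takes over 72 s, if anything falls off the work surface, if the arm or the gripper's body presses on something with over 40 N, if the wrist force passes 120 N, or if a joint passes its speed limit or range.

### The arm

A 7-joint arm with a two-finger parallel gripper is mounted at the origin on a cart in front of the work surface, level with it; the furniture and walls round the work are solid. World frame = base frame: x ahead of the robot, y to its left, z up, the work surface at z = 0. Lengths are in m, angles in rad, forces in N, time in s.
With the tool pointing down it reaches from about 0.425 to 0.875 m from the base axis. Payload 4.7 kg.
Tool frame: the origin (TCP) lies at the very end of the fingers, on their centre line; the grasp point (between the pads) lies 19 mm behind it; z points along the fingers, y is the line along which they close (so a half turn about z gives the same grasp; the last joint's range is limited). The gripper opens to 87 mm and grips with 3 to 60 N. Pads are 19 mm wide; open, the fingers measure 117 mm over their backs; the gripper's body (75 mm by 190 mm) begins 51 mm behind the grasp point.
Start: joints at [1.319, 0.321, -0.07, 1.45, 0.023, 1.371, -0.057], TCP at [0.171, -0.627, 0.223] pointing down, gripper open.
Joint ranges: [-2.86, 2.86], [-0.3, 2.09], [-1.38, 1.24], [0.06, 2.45], [-1.56, 4.7], [0.09, 2.05], [-2.69, 2.69]. Speed limits (rad/s): [2.57, 2.57, 3.14, 3.14, 3.14, 3.14, 3.14].

### API

Orientations are given as a rotation vector (axis times angle).
In Python, from bench import ctrl, get_image, job gives the robot as it stands.
- The arm moves only by the shell command python3 -m crank 'ROWS' [FORCE]. ROWS is JSON, a list that holds one entry, the list of rows, each a list of 5 numbers: the shift along the tool's x, y, z in mm, then the turn about the tool's z in rad, then the closure, from -1 (fully open) to 1 (shut), so that 0 is half open. A call has 1 to 10 rows; each row shifts and turns the commanded pose from where the row before left it, along the tool's axes as they then stand; what a row does not reach is not made up. A row lasts 1/12 s, in which the tool goes at most 41.7 mm and 7.16 degrees, less where a joint would pass 70% of its speed; a pose out of reach is approached as far as the arm can. A call with a gripper value outside its range is refused whole. The fingers move at their own pace and stop on an object; FORCE is the grip in N (left out, the last holds). Time passes only in rows, so rows that do not move let the fingers close. It gives the time, the measured TCP pose, the force, the opening and the grip force at its end, in the units of the state.
- ctrl.get_state(): the state, without advancing time (a new reading comes with each control period).
- get_image(name): name is "side" or "top"; returns a dict with "pixels" (420x560x3 uint8, red, green, blue), "fx", "fy", "cx", "cy" (pixels), "T" (4x4, takes a point from camera to world coordinates). Camera axes: x right, y down, z forward; pixel columns grow to the right and rows downward; lengths in m; the calibration is good to about 2 mm. A picture is of the moment at which its call begins. There is no depth.
- job.close_job(): hands the job in; it is judged then, once.
The state is a dict: "time": time; "joint_positions": joint angles; "qd": joint speeds; "joint_torque": joint torques, N m; "position": TCP position; "tool_rot": TCP orientation; "ft_force": force on the tool from outside, world axes, zero at the start; "torque": the same for the moment, N m; "grip_width": opening from 0.0 (shut) to 1.0 (fully open); "grip_force": force on a finger pad.
Only numpy, scipy, OpenCV 4.12 (cv2) and the standard library are available. Lean on these libraries where they do the work, as an engineer would, in place of code of your own. Each camera call takes 0.05 s, during which the arm holds its last target. There are 200 camera calls.

## Working session

There is one attempt and no reset: what is moved stays moved. The work goes in short steps, Python scripts to look and compute and a shell command to move; the robot and the scene stay as the last step left them, time stands still between calls to the robot, and variables do not carry over. Pictures are saved under pics/ and viewed, at most 10 in all, crops included, and the job is handed in when it is done.

```bash
ls; mkdir -p pics; python3 - <<'E'
from bench import ctrl,get_image
import cv2,pickle
s=ctrl.get_state();print(s['time'],s['position'],s['tool_rot'],s['ft_force'],s['grip_width'])
ims=[get_image(n) for n in('side','top')]
pickle.dump(ims,open('im0.pkl','wb'))
for n,i in zip(('side','top'),ims):
    cv2.imwrite(f'pics/{n}0.png',i['pixels'][:,:,::-1]); print(n,i['fx'],i['cx'],i['cy'],i['T'])
E
```

```text
pics
0.0 [ 0.17053593 -0.62666179  0.22146836] [-3.11203347e+00 -4.16139416e-01  5.72263874e-04] [-0.68603081  0.08896564  0.02331261] 0.9956467436646907
side 423.7331950634888 279.85306990549486 206.99187350699523 [[ 0.99936798  0.00156887 -0.0355132   0.61969134]
 [ 0.02813434 -0.64554625  0.76320279 -0.7901476 ]
 [-0.02172805 -0.76371956 -0.64518239  0.73678839]
 [ 0.          0.          0.          1.        ]]
top 488.83534834654625 285.7714508202294 206.48860649478905 [[-0.00864527 -0.98265531  0.18523986  0.36794632]
 [-0.99965211  0.0038768  -0.02608891  0.01152077]
 [ 0.02491827 -0.18540096 -0.98234697  1.2466661 ]
 [ 0.          0.          0.          1.        ]]
```

View pics/side0.png

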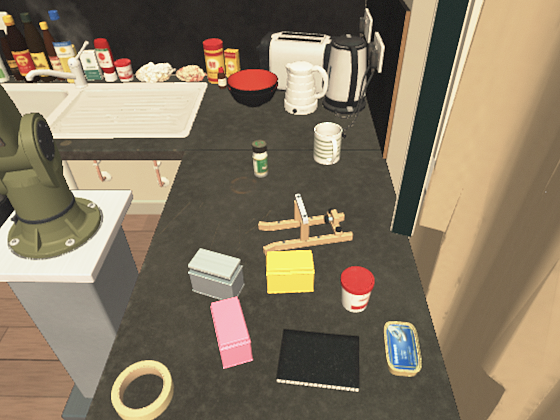

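View pics/top0.png

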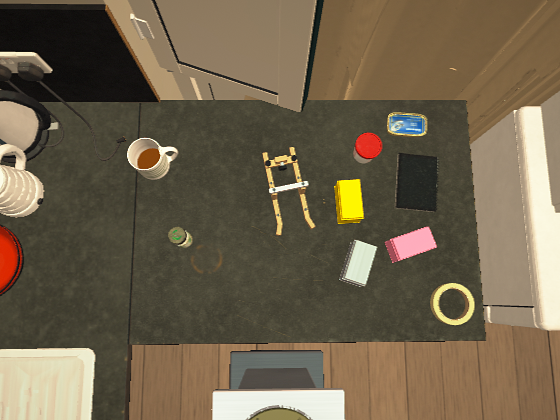

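The side view shows the grey caddy at about (216,275) with the gauge at (305,230). In the top view the caddy is at (358,263), the bar at (288,187) and the end stop at (283,160). Next I'll zoom in.

```bash
cat > h.py <<'E'
import numpy as np,cv2,pickle
def ray(im,uv):
    uv=np.atleast_2d(uv).astype(float);T=np.array(im['T'])
    d=np.c_[(uv[:,0]-im['cx'])/im['fx'],(uv[:,1]-im['cy'])/im['fy'],np.ones(len(uv))]@T[:3,:3].T
    return T[:3,3],d
def plane(im,uv,z):
    o,d=ray(im,uv); return o+d*((z-o[2])/d[:,2])[:,None]
def tri(a,ua,b,ub):
    (o,d),(p,e)=ray(a,ua),ray(b,ub);out=[]
    for x,y in zip(d,e):
        s=np.linalg.lstsq(np.c_[x,-y],p-o,rcond=None)[0]; out.append((o+s[0]*x+p+s[1]*y)/2)
    return np.array(out)
E
python3 - <<'E'
import pickle,cv2,numpy as np
s,t=[i['pixels'][:,:,::-1] for i in pickle.load(open('im0.pkl','rb'))]
r=lambda c,k:cv2.resize(c,None,fx=k,fy=k,interpolation=cv2.INTER_CUBIC)
a=r(t[140:300,250:382],3.6)   # 132x160
b=r(s[180:310,185:365],3.6)   # 180x130
cv2.imwrite('pics/tc.png',a);cv2.imwrite('pics/sc.png',b)
for im,u,v in((t,358,255),(t,365,262),(t,349,270),(t,300,130),(s,216,262),(s,214,283),(t,276,215)):print(u,v,im[v,u])
E
```

```text
358 255 [208 232 221]
365 262 [209 232 221]
349 270 [209 233 222]
300 130 [58 72 76]
216 262 [207 227 223]
214 283 [138 150 157]
276 215 [111 159 182]
```

View pics/tc.png

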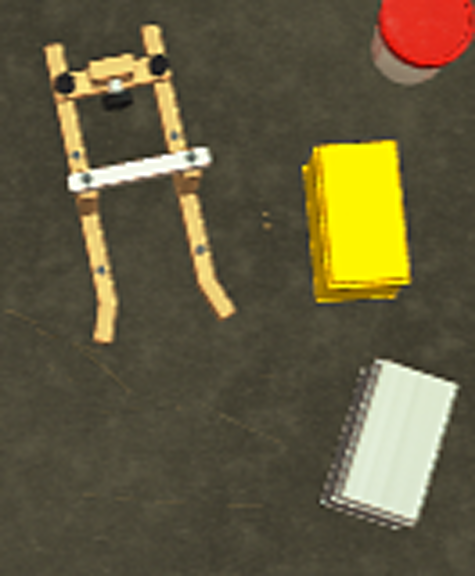

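View pics/sc.png

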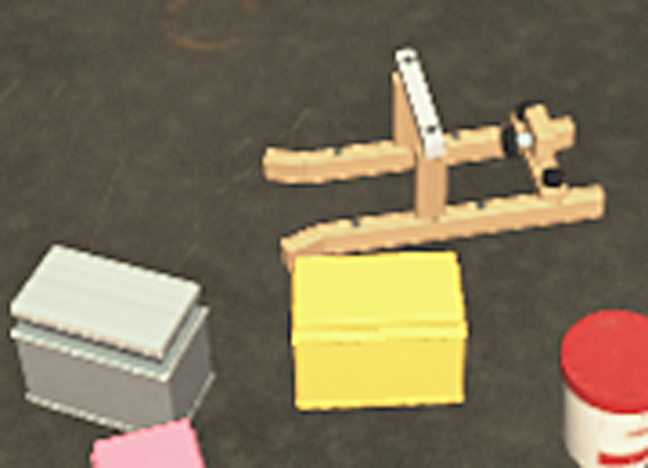

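The lid stands proud in both views: its top-view corners are near crop (375,360), (458,383), (412,522) and (345,497). The white bar's ends are at crop (72,182) and (210,157), and the rails converge slightly in perspective. I'll measure these now.

```bash
python3 - <<'E'
from h import *
S,T=pickle.load(open('im0.pkl','rb'))
def white(im,x0,y0,x1,y1,th=190):
    p=im['pixels'].astype(int);m=(p.min(2)>th)&(p.max(2)-p.min(2)<40);k=np.zeros_like(m);k[y0:y1,x0:x1]=m[y0:y1,x0:x1]
    c=max(cv2.findContours(k.astype(np.uint8),0,1)[0],key=cv2.contourArea)
    r=cv2.minAreaRect(c);M=cv2.moments(c);return r,c,(M['m10']/M['m00'],M['m01']/M['m00'])
def topw(p):return np.array(p)
# lid
rt,ct,mt=white(T,335,235,382,292); rs,cs,ms=white(S,186,240,245,280,195)
print('lid rect top',rt,mt,'side',rs,ms)
c=tri(T,mt,S,ms);print('lid centre tri',c)
z=c[0,2]
b=plane(T,cv2.boxPoints(rt),z)
print(b.round(4)); print('sides',np.linalg.norm(b-np.roll(b,1,0),axis=1))
e=[b[1]-b[0],b[2]-b[1]];e=max(e,key=np.linalg.norm);print('yaw lid',np.degrees(np.arctan2(e[1],e[0])))
# bar
bt=white(T,262,175,315,200,180);bs=white(S,290,190,312,225,180)
print('bar',bt[0],bt[2],bs[0],bs[2]);B=tri(T,bt[2],S,bs[2]);print('bar tri',B)
b=plane(T,cv2.boxPoints(bt[0]),B[0,2]);print(b.round(4))
e=[b[1]-b[0],b[2]-b[1]];e=max(e,key=np.linalg.norm);print('bar yaw',np.degrees(np.arctan2(e[1],e[0])),np.linalg.norm(e))
# rails: wood mask
for z in(.02,):
    hsv=cv2.cvtColor(T['pixels'],cv2.COLOR_RGB2HSV);m=((hsv[...,0]>8)&(hsv[...,0]<25)&(hsv[...,1]>60)&(hsv[...,2]>120))
    for name,x0,x1,v0,v1 in(('L',260,283,195,220),('R',298,318,190,215),('L2',260,278,154,184),('R2',288,304,150,178)):
        pts=[]
        for v in range(v0,v1):
            u=np.where(m[v,x0:x1])[0]
            if len(u):pts.append((x0+u.mean(),v))
        w=plane(T,pts,z);f=np.polyfit(w[:,0],w[:,1],1);print(name,w[0,:2],w[-1,:2],'yaw',np.degrees(np.arctan(f[0])))
E
```

```text
lid rect top ((360.5783996582031, 261.8702697753906), (20.880096435546875, 38.96638488769531), 17.10272979736328) (360.4774894655134, 261.8846750942559) side ((213.44386291503906, 262.693359375), (47.5836067199707, 21.034679412841797), 16.189208984375) (213.68839190628327, 262.57337593184235)
lid centre tri [[ 0.45178528 -0.19630548  0.08340486]]
[[ 0.416  -0.1577  0.0834]
 [ 0.5044 -0.1881  0.0834]
 [ 0.4893 -0.2355  0.0834]
 [ 0.4013 -0.2045  0.0834]]
sides [0.0491005  0.09337871 0.04982483 0.09327747]
yaw lid -18.966855716283384
bar ((290.76922607421875, 185.84616088867188), (4.314554691314697, 32.947513580322266), 78.69007110595703) (289.82474226804123, 186.14604810996562) ((301.55963134765625, 208.0321044921875), (30.075746536254883, 5.268044948577881), 73.3007583618164) (301.553264604811, 208.65807560137455)
bar tri [[ 0.63590446 -0.02960632  0.08903661]]
[[ 0.6346  0.0085  0.089 ]
 [ 0.6505 -0.0703  0.089 ]
 [ 0.6399 -0.0722  0.089 ]
 [ 0.6241  0.0065  0.089 ]]
bar yaw -78.57732631957789 0.08039784729514687
L [0.6293636  0.01144201] [ 0.56697569 -0.00229271] yaw 10.021301279824472
R [ 0.64226891 -0.06191135] [ 0.57955853 -0.07375853] yaw 11.325204331624652
L2 [0.73858316 0.03315619] [0.66097376 0.01561347] yaw 3.3523180089853453
R2 [ 0.74935619 -0.03863115] [ 0.67671931 -0.05335498] yaw 15.175745236173356
```

```bash
python3 -m crank '[[[24,-21,0,0,1],[24,-21,0,0,1],[24,-21,0,0,1],[24,-21,0,0,1],[24,-21,0,0,1],[24,-21,0,0,1],[24,-21,0,0,1],[24,-21,0,0,1],[24,-21,0,0,1],[24,-21,0,0,1]]]' 20; python3 -m crank '[[[24,-21,0,0,1],[24,-21,0,0,1],[24,-21,0,0,1],[24,-21,0,0,1],[24,-21,0,0,1],[24,-21,0,0,1],[0,0,0,0,1],[0,0,0,0,1]]]'
```

```text
time: 0.93
position: [0.3475, -0.3599, 0.2222]
tool_rot: [-3.114, -0.416, 0.001]
ft_force: [1.2, -0.2, 0.6]
grip_width: 0.323
grip_force: 0.0
time: 1.6
position: [0.4537, -0.2001, 0.2223]
tool_rot: [-3.113, -0.424, 0.001]
ft_force: [-0.3, -0.7, -0.8]
grip_width: 0.008
grip_force: 0.0
```

```bash
python3 -m crank '[[[0,0,15,0.12,1],[0,0,15,0.12,1],[0,0,15,0.12,1],[0,0,15,0.12,1],[0,0,15,0.12,1],[0,0,0,0,1],[0,0,0,0,1],[0,0,0,0,1]]]'; cat > st.py <<'E'
from bench import ctrl
import numpy as np,sys
from scipy.spatial.transform import Rotation as R
s=ctrl.get_state();M=R.from_rotvec(s['tool_rot']).as_matrix();p=np.array(s['position'])
print('t',s['time'],'pos mm',(p*1e3).round(1),'yaw',round(float(np.arctan2(M[1,0],M[0,0])),4),'zax',M[:,2].round(3),'F',np.round(s['ft_force'],2),'w',s['grip_width'],'gf',s['grip_force'])
if len(sys.argv)>2:
    t=np.array([float(a) for a in sys.argv[1:4]])/1e3; print('tool shift mm',((t-p)@M*1e3).round(1),'world shift',((t-p)*1e3).round(1))
    if len(sys.argv)>4: print('turn',round(float(np.arctan2(M[1,0],M[0,0]))-float(sys.argv[4]),4))
E
python3 st.py 452 -196 120 -0.331
```

```text
time: 2.27
position: [0.453, -0.203, 0.1482]
tool_rot: [3.098, -0.52, 0.001]
ft_force: [-0.6, 0.1, 0.5]
grip_width: 0.006
grip_force: 0.0
t 2.2667 pos mm [ 453.  -203.   148.2] yaw -0.3325 zax [ 0.001 -0.001 -1.   ] F [-0.58  0.1   0.48] w 0.006096223842151746 gf 0.0
tool shift mm [-3.2 -6.3 28.2] world shift [ -1.    7.  -28.2]
turn -0.0015
```

```bash
python3 -m crank '[[[-1.5,-3,10,0,1],[-1.5,-3,10,0,1],[0,0,10,0,1],[0,0,10,0,1],[0,0,10,0,1],[0,0,4,0,1],[0,0,0,0,1],[0,0,0,0,1]]]' ; python3 -m crank '[[[0,0,2,0,1],[0,0,1,0,1],[0,0,1,0,1],[0,0,0,0,1]]]'; python3 -m crank '[[[0,0,1,0,1],[0,0,1,0,1],[0,0,0,0,1]]]'
```

```text
time: 2.93
position: [0.452, -0.1954, 0.0932]
tool_rot: [-3.098, 0.522, 0.001]
ft_force: [-1.0, -0.2, 0.9]
grip_width: 0.008
grip_force: 0.0
time: 3.27
position: [0.4522, -0.1955, 0.0896]
tool_rot: [3.098, -0.522, 0.0]
ft_force: [-1.2, -0.1, 0.0]
grip_width: 0.005
grip_force: 0.0
time: 3.52
position: [0.4523, -0.1956, 0.0878]
tool_rot: [3.098, -0.522, 0.001]
ft_force: [-0.8, -0.3, 2.5]
grip_width: 0.0
grip_force: 0.8
```

```bash
for i in 1; do python3 -m crank '[[[0,0,1,0,1],[0,0,1,0,1],[0,0,1,0,1],[0,0,0,0,1]]]'; python3 -m crank '[[[0,0,1,0,1],[0,0,1,0,1],[0,0,1,0,1],[0,0,0,0,1]]]'; python3 -m crank '[[[0,0,1,0,1],[0,0,0,0,1],[0,0,0,0,1]]]'; done
```

```text
time: 3.85
position: [0.4523, -0.1956, 0.085]
tool_rot: [3.097, -0.523, 0.001]
ft_force: [-0.1, 0.8, 4.2]
grip_width: 0.009
grip_force: 2.1
time: 4.18
position: [0.4523, -0.1956, 0.0819]
tool_rot: [3.097, -0.522, 0.001]
ft_force: [-1.1, 0.8, 3.1]
grip_width: 0.01
grip_force: 2.1
time: 4.43
position: [0.4523, -0.1956, 0.0809]
tool_rot: [3.098, -0.523, 0.001]
ft_force: [-0.9, 0.4, 4.7]
grip_width: 0.0
grip_force: 2.5
```

```bash
python3 -m crank '[[[0,0,1,0,1],[0,0,0.5,0,1],[0,0,0,0,1],[0,0,0,0,1]]]'; python3 -m crank '[[[0,0,0.5,0,1],[0,0,0,0,1],[0,0,0,0,1]]]'; python3 -m crank '[[[0,0,0.5,0,1],[0,0,0,0,1],[0,0,0,0,1]]]'
```

```text
time: 4.77
position: [0.4523, -0.1956, 0.0793]
tool_rot: [3.098, -0.522, 0.001]
ft_force: [-0.5, -0.1, 5.4]
grip_width: 0.011
grip_force: 2.5
time: 5.02
position: [0.4523, -0.1956, 0.0787]
tool_rot: [3.098, -0.522, 0.001]
ft_force: [-0.8, 0.3, 5.1]
grip_width: 0.01
grip_force: 2.6
time: 5.27
position: [0.4523, -0.1956, 0.0784]
tool_rot: [3.097, -0.522, 0.001]
ft_force: [-1.3, 0.3, 5.3]
grip_width: 0.008
grip_force: 3.1
```

```bash
python3 -m crank '[[[0,0,0.3,0,1],[0,0,0,0,1],[0,0,0,0,1]]]'; python3 -m crank '[[[0,0,0.3,0,1],[0,0,0,0,1],[0,0,0,0,1]]]'; python3 -m crank '[[[0,0,0.3,0,1],[0,0,0,0,1],[0,0,0,0,1],[0,0,0,0,1]]]'
```

```text
time: 5.52
position: [0.4524, -0.1956, 0.0784]
tool_rot: [3.097, -0.522, 0.001]
ft_force: [-2.5, 0.8, 8.2]
grip_width: 0.006
grip_force: 4.2
time: 5.77
position: [0.4523, -0.1956, 0.0784]
tool_rot: [3.097, -0.522, 0.0]
ft_force: [-2.5, 1.4, 10.5]
grip_width: 0.008
grip_force: 5.2
time: 6.1
position: [0.4523, -0.1956, 0.0784]
tool_rot: [3.097, -0.522, 0.0]
ft_force: [-3.3, 0.4, 12.5]
grip_width: 0.006
grip_force: 6.2
```

The lid stopped at z = 78.4 mm and the force then rose without any motion, so it is home. Now I'll back off, open, and grip the body a little behind its centre.

```bash
python3 -m crank '[[[0,0,-5,0,1],[0,0,-20,0,1],[-7,0,-20,0,-1],[-7,0,0,0,-1],[0,0,0,0,-1],[0,0,0,0,-1],[0,0,0,0,-1],[0,0,0,0,-1],[0,0,0,0,-1],[0,0,0,0,-1]]]'; python3 -m crank '[[[0,0,10,0,-1],[0,0,15,0,-1],[0,0,20,0,-1],[0,0,20,0,-1],[0,0,15,0,-1],[0,0,8,0,-1],[0,0,2.5,0,-1],[0,0,0,0,-1]]]'; python3 st.py
```

```text
time: 6.93
position: [0.4388, -0.1908, 0.1216]
tool_rot: [-3.097, 0.522, 0.001]
ft_force: [0.3, 0.6, -0.0]
grip_width: 0.528
grip_force: 0.0
time: 7.6
position: [0.4385, -0.1906, 0.0309]
tool_rot: [-3.097, 0.522, 0.002]
ft_force: [0.0, 1.2, 0.4]
grip_width: 0.993
grip_force: 0.0
t 7.6 pos mm [ 438.5 -190.6   30.9] yaw -0.3341 zax [-0.001  0.001 -1.   ] F [0.05 1.23 0.44] w 0.9926834814818636 gf 0.0
```

```bash
python3 -m crank '[[[0,0,0,0,0.3],[0,0,0,0,0.3],[0,0,0,0,0.4],[0,0,0,0,0.4],[0,0,0,0,0.5],[0,0,0,0,0.5],[0,0,0,0,1],[0,0,0,0,1],[0,0,0,0,1],[0,0,0,0,1]]]' 25; python3 st.py
```

```text
time: 8.43
position: [0.4389, -0.1916, 0.0321]
tool_rot: [3.097, -0.523, 0.0]
ft_force: [-2.4, -2.1, 5.6]
grip_width: 0.637
grip_force: 25.0
t 8.4333 pos mm [ 438.9 -191.6   32.1] yaw -0.3345 zax [ 0.    -0.001 -1.   ] F [-2.38 -2.12  5.63] w 0.6369343521512195 gf 24.996242069173604
```

```bash
python3 -m crank '[[[0,0,-8,0,1],[0,0,-16,0,1],[0,0,-16,0,1],[0,0,0,0,1],[0,0,0,0,1]]]' 30; python3 -m crank '[[[0,0,0,-0.09,1],[0,0,0,-0.09,1],[0,0,0,-0.09,1],[0,0,0,-0.09,1],[0,0,0,-0.09,1],[0,0,0,-0.089,1],[0,0,0,0,1],[0,0,0,0,1]]]';  python3 st.py 483.3 -57.7 72 .204
```

```text
time: 8.85
position: [0.4391, -0.1904, 0.0716]
tool_rot: [-3.098, 0.522, -0.001]
ft_force: [-0.5, -0.8, -4.1]
grip_width: 0.64
grip_force: 30.0
time: 9.52
position: [0.4379, -0.1903, 0.0703]
tool_rot: [-3.124, -0.317, 0.003]
ft_force: [-0.1, 0.0, -4.4]
grip_width: 0.643
grip_force: 30.0
t 9.5167 pos mm [ 437.9 -190.3   70.3] yaw 0.2025 zax [-0.002  0.001 -1.   ] F [-0.13  0.05 -4.38] w 0.6434309230067731 gf 29.996796087361872
tool shift mm [  71.1 -120.7   -1.6] world shift [ 45.4 132.6   1.7]
turn -0.0015
```

Then I look before lowering.

```bash
python3 -m crank '[[[12,-20,0,0,1],[12,-20,0,0,1],[12,-20,0,0,1],[12,-20,0,0,1],[12,-20,0,0,1],[11,-20.7,0,0,1],[0,0,0,0,1],[0,0,0,0,1],[0,0,0,0,1]]]'; python3 st.py 483.3 -57.7 72 .204; python3 - <<'E'
from bench import get_image
import cv2,pickle,numpy as np
ims=[get_image(n) for n in('side','top')];pickle.dump(ims,open('im1.pkl','wb'))
s,t=[i['pixels'][:,:,::-1] for i in ims]
r=lambda c,k:cv2.resize(c,None,fx=k,fy=k,interpolation=cv2.INTER_CUBIC)
a=r(t[140:280,240:340],4);b=r(s[180:320,210:310],4)
cv2.imwrite('pics/a1.png',np.hstack([a,b]))
E
```

```text
time: 10.27
position: [0.4832, -0.0586, 0.071]
tool_rot: [3.125, 0.319, -0.002]
ft_force: [-0.4, 0.5, -4.7]
grip_width: 0.642
grip_force: 30.0
t 10.2667 pos mm [483.2 -58.6  71. ] yaw 0.2035 zax [-0.001 -0.    -1.   ] F [-0.41  0.51 -4.65] w 0.6415626379406375 gf 29.997035739943385
tool shift mm [ 0.3 -0.9 -1. ] world shift [0.1 0.9 1. ]
turn -0.0005
```

View pics/a1.png

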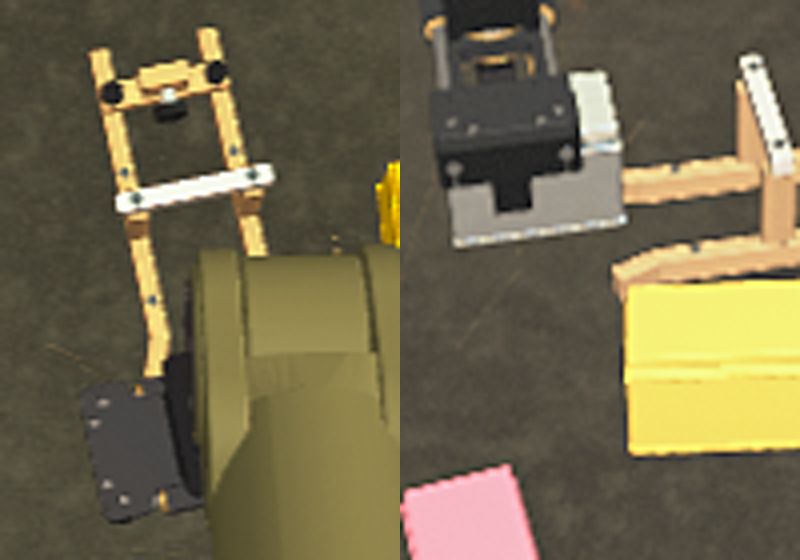

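The view shows the gripped caddy at crop (535,170), held just short of the mouth and aligned with the lane. The bar runs from crop (120,200) to (270,175). Now lower it and feed it in.

```bash
python3 -m crank '[[[0,-0.9,10,0,1],[0,0,10,0,1],[0,0,10,0,1],[0,0,6,0,1],[0,0,1.5,0,1],[0,0,0,0,1],[0,0,0,0,1]]]'; python3 -m crank '[[[0,0,1,0,1],[0,0,0.5,0,1],[0,0,0,0,1],[0,0,0,0,1]]]' 12; python3 -m crank '[[[5,0,0,0,1],[5,0,0,0,1],[5,0,0,0,1],[5,0,0,0,1],[5,0,0,0,1],[5,0,0,0,1],[0,0,0,0,1]]]';python3 st.py
```

```text
time: 10.95
position: [0.4839, -0.0573, 0.0341]
tool_rot: [-3.125, -0.321, -0.0]
ft_force: [0.6, -0.4, -4.3]
grip_width: 0.643
grip_force: 30.0
time: 11.28
position: [0.4838, -0.0574, 0.0328]
tool_rot: [3.125, 0.321, 0.001]
ft_force: [0.4, -0.4, -4.8]
grip_width: 0.642
grip_force: 12.0
time: 11.87
position: [0.5145, -0.0508, 0.0328]
tool_rot: [-3.125, -0.322, -0.002]
ft_force: [-0.0, -1.1, -3.1]
grip_width: 0.642
grip_force: 12.0
t 11.8667 pos mm [514.5 -50.8  32.8] yaw 0.2053 zax [ 0.001  0.001 -1.   ] F [-0.02 -1.08 -3.07] w 0.6423223832557188 gf 11.99729684391059
```

```bash
python3 -m crank '[[[0,0,0.7,0,1],[4,0,0,0,1],[4,0,0,0,1],[4,0,0,0,1],[4,0,0,0,1],[4,0,0,0,1],[0,0,0,0,1]]]'; python3 -m crank '[[[3,0,0,0,1],[3,0,0,0,1],[3,0,0,0,1],[3,0,0,0,1],[3,0,0,0,1],[0,0,0,0,1]]]';python3 st.py; python3 - <<'E'
from bench import get_image
import cv2,pickle,numpy as np
ims=[get_image(n) for n in('side','top')];pickle.dump(ims,open('im2.pkl','wb'))
s,t=[i['pixels'][:,:,::-1] for i in ims]
r=lambda c,k:cv2.resize(c,None,fx=k,fy=k,interpolation=cv2.INTER_CUBIC)
cv2.imwrite('pics/a2.png',np.hstack([r(t[140:280,240:340],4),r(s[180:320,250:350],4)]))
E
```

```text
time: 12.45
position: [0.5338, -0.0471, 0.0321]
tool_rot: [-3.125, -0.321, -0.002]
ft_force: [-1.5, -0.4, -0.0]
grip_width: 0.641
grip_force: 12.0
time: 12.95
position: [0.5476, -0.0442, 0.0321]
tool_rot: [3.125, 0.321, 0.0]
ft_force: [-1.8, -1.0, 1.9]
grip_width: 0.641
grip_force: 12.0
t 12.95 pos mm [547.6 -44.2  32.1] yaw 0.2048 zax [ 0. -0. -1.] F [-1.83 -1.02  1.91] w 0.6412751788187983 gf 11.999183191219345
```

View pics/a2.png

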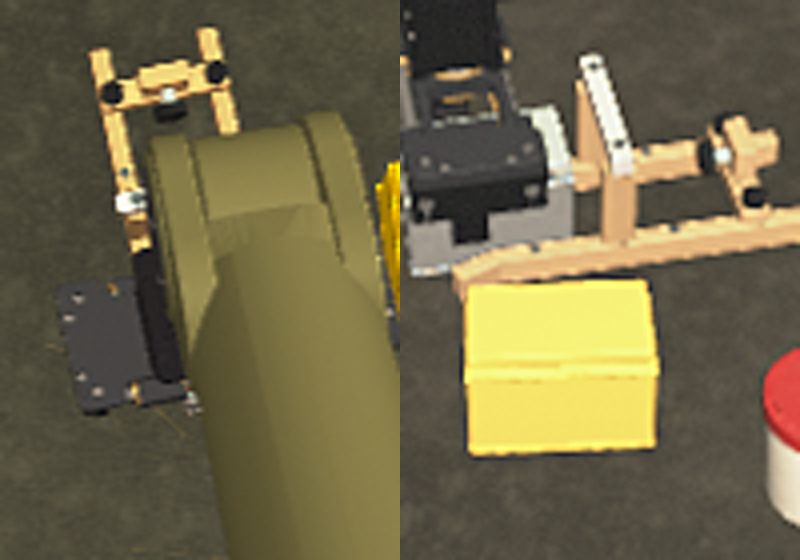

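The caddy now stands between the rails, its front at side crop (570,200) just before the bar at (610,110), and it sits clear of the bar. I'll feed it under slowly.

```bash
python3 -m crank '[[[3,0,0,0,1],[3,0,0,0,1],[3,0,0,0,1],[3,0,0,0,1],[0,0,0,0,1]]]'; python3 -m crank '[[[2,0,0,0,1],[2,0,0,0,1],[2,0,0,0,1],[2,0,0,0,1],[0,0,0,0,1]]]'
```

```text
time: 13.47
position: [0.559, -0.0419, 0.0321]
tool_rot: [3.125, 0.321, -0.001]
ft_force: [-4.2, -0.6, 3.3]
grip_width: 0.645
grip_force: 12.0
time: 13.88
position: [0.5664, -0.0404, 0.0321]
tool_rot: [3.125, 0.321, -0.002]
ft_force: [-4.1, -1.2, 4.2]
grip_width: 0.643
grip_force: 12.0
```

```bash
python3 -m crank '[[[2,0,0,0,1],[2,0,0,0,1],[2,0,0,0,1],[2,0,0,0,1],[0,0,0,0,1]]]'; python3 -m crank '[[[3,0,0,0,1],[3,0,0,0,1],[3,0,0,0,1],[3,0,0,0,1],[0,0,0,0,1],[0,0,0,0,1]]]';python3 st.py
```

```text
time: 14.3
position: [0.5742, -0.0387, 0.0321]
tool_rot: [3.125, 0.321, -0.002]
ft_force: [-4.6, -1.2, 4.0]
grip_width: 0.647
grip_force: 12.0
time: 14.8
position: [0.5864, -0.0361, 0.0321]
tool_rot: [3.125, 0.321, -0.0]
ft_force: [-3.4, -1.3, 4.1]
grip_width: 0.642
grip_force: 12.0
t 14.8 pos mm [586.4 -36.1  32.1] yaw 0.2047 zax [-0. -0. -1.] F [-3.44 -1.25  4.07] w 0.64179423554372 gf 11.999229654902592
```

```bash
python3 -m crank '[[[0,0,0,0,0.0],[0,0,0,0,-0.4],[0,0,0,0,-1],[0,0,0,0,-1],[0,0,0,0,-1],[0,0,0,0,-1]]]'; python3 -m crank '[[[0,0,-5,0,-1],[0,0,-15,0,-1],[0,0,-20,0,-1],[0,0,-20,0,-1],[0,0,-10,0,-1],[-20,0,0,0,1],[-20,0,0,0,1],[-20,0,0,0,1],[0,0,0,0,1],[0,0,0,0,1]]]' 20;python3 st.py; python3 - <<'E'
from bench import get_image
import cv2,pickle,numpy as np
ims=[get_image(n) for n in('side','top')];pickle.dump(ims,open('im3.pkl','wb'))
s,t=[i['pixels'][:,:,::-1] for i in ims]
r=lambda c,k:cv2.resize(c,None,fx=k,fy=k,interpolation=cv2.INTER_CUBIC)
cv2.imwrite('pics/a3.png',np.hstack([r(t[140:280,240:340],4),r(s[180:320,250:350],4)]))
E
```

```text
time: 15.3
position: [0.5868, -0.0359, 0.0319]
tool_rot: [-3.125, -0.321, -0.001]
ft_force: [0.7, -0.2, -0.9]
grip_width: 0.92
grip_force: 0.0
time: 16.13
position: [0.5273, -0.0488, 0.1021]
tool_rot: [3.124, 0.32, 0.0]
ft_force: [0.8, -0.9, 0.2]
grip_width: 0.705
grip_force: 0.0
t 16.1333 pos mm [527.3 -48.8 102.1] yaw 0.2039 zax [ 0.    -0.001 -1.   ] F [ 0.84 -0.95  0.22] w 0.7050456596280249 gf 0.0
```

View pics/a3.png

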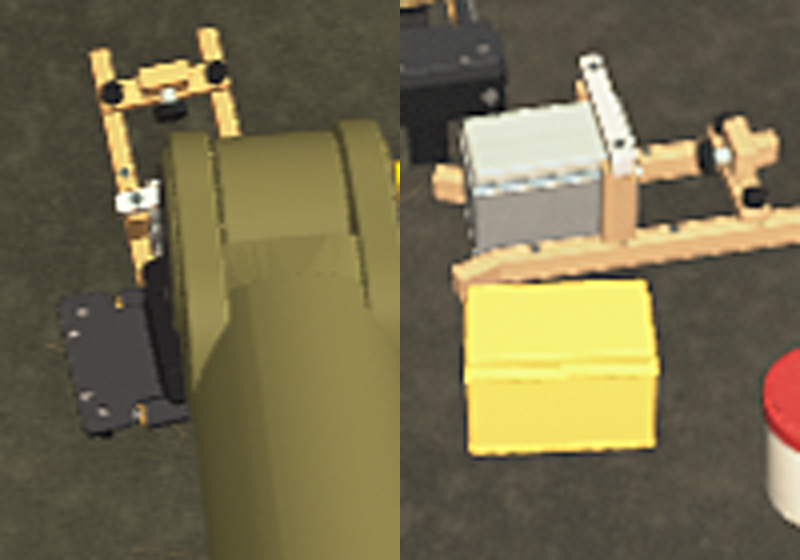

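The caddy stands straight in the lane with its lid flush, its rear top edge at side crop (465,125), and its front is under the bar. Now I'll lower the closed fingers behind it.

```bash
python3 -m crank '[[[0,0,0,0,1],[0,0,0,0,1],[0,0,0,0,1],[0,0,0,0,1],[0,0,0,0,1],[0,0,20,0,1],[0,0,20,0,1],[0,0,20,0,1],[0,0,7,0,1],[0,0,0,0,1]]]'; python3 -m crank '[[[2,0,0,0,1],[2,0,0,0,1],[2,0,0,0,1],[2,0,0,0,1],[0,0,0,0,1],[0,0,0,0,1]]]'; python3 st.py
python3 - <<'E'
from h import *
S,T=pickle.load(open('im0.pkl','rb'))
# disc front centre: top px, side px (from zoomed crops)
p=tri(T,[(250+117/3.6,140+103/3.6)],S,[(185+510/3.6,180+138/3.6)])[0];o=np.array([.635,-.0262]);y=.204
print('disc',p,'gauge x',(p[:2]-o)@[np.cos(y),np.sin(y)])
E
```

```text
time: 17.07
position: [0.5261, -0.048, 0.0331]
tool_rot: [-3.124, -0.321, 0.006]
ft_force: [0.1, -0.3, -0.2]
grip_width: 0.005
grip_force: 0.0
time: 17.57
position: [0.536, -0.0466, 0.0354]
tool_rot: [3.125, 0.321, 0.001]
ft_force: [-0.2, 0.1, -0.6]
grip_width: 0.005
grip_force: 0.0
t 17.5667 pos mm [536.  -46.6  35.4] yaw 0.2049 zax [ 0.001 -0.    -1.   ] F [-0.17  0.15 -0.56] w 0.004936072389620834 gf 0.0
disc [ 0.69537548 -0.01269662  0.04258878] gauge x 0.0618591632097812
```

```bash
python3 -m crank '[[[1.5,0,0,0,1],[1.5,0,0,0,1],[1.5,0,0,0,1],[1.5,0,0,0,1],[0,0,0,0,1]]]'; python3 -m crank '[[[1.5,0,0,0,1],[1.5,0,0,0,1],[1.5,0,0,0,1],[1.5,0,0,0,1],[0,0,0,0,1]]]';python3 -m crank '[[[1.5,0,0,0,1],[1.5,0,0,0,1],[1.5,0,0,0,1],[1.5,0,0,0,1],[0,0,0,0,1]]]'
```

```text
time: 17.98
position: [0.5405, -0.0457, 0.0347]
tool_rot: [3.125, 0.321, -0.004]
ft_force: [-4.2, -0.2, 3.1]
grip_width: 0.002
grip_force: 1.9
time: 18.4
position: [0.5461, -0.0446, 0.0346]
tool_rot: [3.125, 0.321, -0.005]
ft_force: [-5.8, -0.5, 2.1]
grip_width: 0.007
grip_force: 2.6
time: 18.82
position: [0.5524, -0.0432, 0.0346]
tool_rot: [3.125, 0.321, -0.003]
ft_force: [-3.8, -1.4, 2.1]
grip_width: 0.005
grip_force: 2.3
```

```bash
python3 -m crank '[[[1.5,0,0,0,1],[1.5,0,0,0,1],[1.5,0,0,0,1],[1.5,0,0,0,1],[0,0,0,0,1]]]'; python3 -m crank '[[[1.5,0,0,0,1],[1.5,0,0,0,1],[1.5,0,0,0,1],[1.5,0,0,0,1],[0,0,0,0,1]]]';python3 -m crank '[[[1.5,0,0,0,1],[1.5,0,0,0,1],[1.5,0,0,0,1],[0,0,0,0,1]]]'
```

```text
time: 19.23
position: [0.5595, -0.0415, 0.0347]
tool_rot: [-3.125, -0.321, -0.001]
ft_force: [-2.1, -1.0, -1.6]
grip_width: 0.002
grip_force: 0.8
time: 19.65
position: [0.5655, -0.0403, 0.0349]
tool_rot: [-3.125, -0.321, -0.001]
ft_force: [-1.7, -0.3, -0.7]
grip_width: 0.004
grip_force: 0.8
time: 19.98
position: [0.5698, -0.0395, 0.035]
tool_rot: [3.125, 0.321, 0.001]
ft_force: [-1.5, 0.4, -0.6]
grip_width: 0.002
grip_force: 0.8
```

```bash
python3 -m crank '[[[1,0,0,0,1],[1,0,0,0,1],[1,0,0,0,1],[1,0,0,0,1],[0,0,0,0,1]]]'; python3 -m crank '[[[1,0,0,0,1],[1,0,0,0,1],[0,0,0,0,1]]]'; python3 st.py
```

```text
time: 20.4
position: [0.5736, -0.0387, 0.035]
tool_rot: [3.125, 0.321, 0.001]
ft_force: [-2.1, -1.1, 1.6]
grip_width: 0.002
grip_force: 1.3
time: 20.65
position: [0.5755, -0.0383, 0.035]
tool_rot: [3.125, 0.321, 0.001]
ft_force: [-3.2, -1.5, 1.1]
grip_width: 0.002
grip_force: 1.5
t 20.65 pos mm [575.5 -38.3  35. ] yaw 0.2049 zax [ 0.  0. -1.] F [-3.23 -1.49  1.07] w 0.00236201513855518 gf 1.5094625763595104
```

```bash
python3 -m crank '[[[1,0,0,0,1],[1,0,0,0,1],[0,0,0,0,1],[0,0,0,0,1]]]'; python3 -m crank '[[[1,0,0,0,1],[1,0,0,0,1],[0,0,0,0,1],[0,0,0,0,1]]]'; python3 -m crank '[[[1,0,0,0,1],[0,0,0,0,1],[0,0,0,0,1]]]'; python3 - <<'E'
from bench import get_image
import cv2,pickle,numpy as np
ims=[get_image(n) for n in('side','top')];pickle.dump(ims,open('im4.pkl','wb'))
s,t=[i['pixels'][:,:,::-1] for i in ims]
r=lambda c,k:cv2.resize(c,None,fx=k,fy=k,interpolation=cv2.INTER_CUBIC)
cv2.imwrite('pics/a4.png',np.hstack([r(t[145:215,255:305],8),r(s[195:265,300:350],8)]))
E
```

```text
time: 20.98
position: [0.5775, -0.0379, 0.035]
tool_rot: [3.125, 0.321, 0.001]
ft_force: [-3.0, -1.3, 0.6]
grip_width: 0.005
grip_force: 1.4
time: 21.32
position: [0.5793, -0.0375, 0.035]
tool_rot: [3.125, 0.321, 0.0]
ft_force: [-3.4, -0.8, 1.2]
grip_width: 0.01
grip_force: 1.8
time: 21.57
position: [0.5801, -0.0374, 0.0349]
tool_rot: [3.125, 0.321, -0.0]
ft_force: [-4.7, -1.6, 3.0]
grip_width: 0.003
grip_force: 2.2
```

View pics/a4.png

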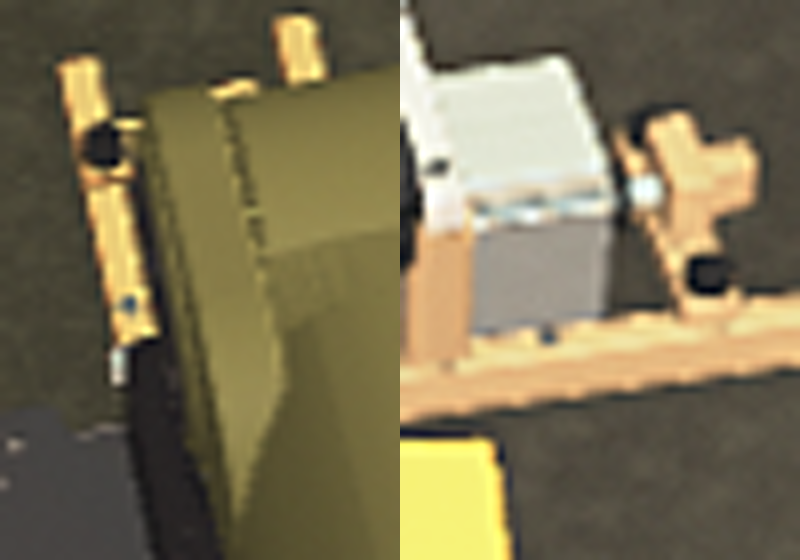

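The side crop shows the caddy's front edge at (610,200) reaching the bumper, whose shaft is at (645,190). The force is starting to rise, so I'll go in small steps.

```bash
for i in 1; do python3 -m crank '[[[0.5,0,0,0,1],[0.5,0,0,0,1],[0,0,0,0,1],[0,0,0,0,1]]]'; python3 st.py; python3 -m crank '[[[0.5,0,0,0,1],[0.5,0,0,0,1],[0,0,0,0,1],[0,0,0,0,1]]]'; python3 st.py; done | grep pos
```

```text
position: [0.5809, -0.0372, 0.035]
t 22.0 pos mm [580.9 -37.2  35. ] yaw 0.2047 zax [-0. -0. -1.] F [-4.57 -0.83  4.74] w 0.005015438965696003 gf 2.541562272235751
position: [0.582, -0.037, 0.035]
t 22.3333 pos mm [582. -37.  35.] yaw 0.2048 zax [-0. -0. -1.] F [-4.54 -0.86  3.09] w 0.004810253927782927 gf 2.511497000232339
```

```bash
(python3 -m crank '[[[0.5,0,0,0,1],[0.5,0,0,0,1],[0,0,0,0,1],[0,0,0,0,1]]]'; python3 st.py; python3 -m crank '[[[0.5,0,0,0,1],[0.5,0,0,0,1],[0,0,0,0,1],[0,0,0,0,1]]]'; python3 st.py) | grep "t "
```

```text
t 22.6667 pos mm [583.  -36.8  35. ] yaw 0.2048 zax [-0. -0. -1.] F [-5.27 -1.03  2.88] w -0.0002729248674617741 gf 2.5190657190978527
t 23.0 pos mm [583.4 -36.7  35. ] yaw 0.2047 zax [-0.001 -0.    -1.   ] F [-6.32 -2.11  4.51] w 0.008881936051297635 gf 3.417594311758876
```

```bash
(python3 -m crank '[[[0.5,0,0,0,1],[0.5,0,0,0,1],[0,0,0,0,1],[0,0,0,0,1]]]'; python3 st.py) | grep "t "
```

```text
t 23.3333 pos mm [583.7 -36.7  35. ] yaw 0.2046 zax [-0.003 -0.001 -1.   ] F [-8.96 -1.65  6.54] w 0.004989890896585425 gf 4.410272995010018
```

The force now rises faster than the bumper spring explains, with an upward component. I'll check for tilt before pushing further.

```bash
python3 - <<'E'
from bench import get_image
import cv2,pickle,numpy as np
ims=[get_image(n) for n in('side','top')];pickle.dump(ims,open('im5.pkl','wb'))
s=ims[0]['pixels'][:,:,::-1];s4=pickle.load(open('im4.pkl','rb'))[0]['pixels'][:,:,::-1]
r=lambda c,k:cv2.resize(c,None,fx=k,fy=k,interpolation=cv2.INTER_CUBIC)
cv2.imwrite('pics/a5.png',np.vstack([r(s4[205:247,265:345],7),r(s[205:247,265:345],7)]))
E
```

```text
(no output)
```

View pics/a5.png

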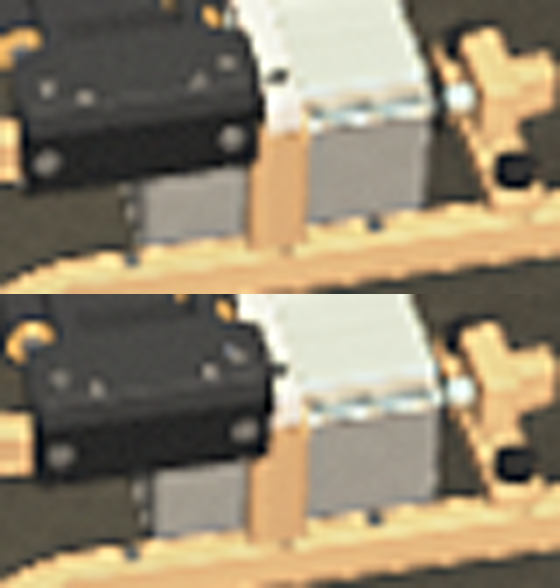

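```bash
python3 - <<'E'
from h import *
S,T=pickle.load(open('im5.pkl','rb'))
y=.204;o=np.array([.635,-.0262,0]);Rm=np.array([[np.cos(y),np.sin(y),0],[-np.sin(y),np.cos(y),0],[0,0,1]])
def atgy(uv,gy):
    c,d=ray(S,uv);c=Rm@(c-o);d=d@Rm.T
    return (c+d*((gy-c[1])/d[:,1])[:,None]).round(4)
P=lambda u,v:(265+u/7,205+(v-294)/7)
print('body near-bottom edge corners (gy=-.095):',atgy([P(40,480),P(268,450),P(262,357)],-.095))
print('caddy near face: bottom rear/front, top rear?/front',atgy([P(150,540),P(440,497),P(437,398),P(310,415)],-.028))
print('bar right end',atgy([P(276,418),P(300,420)],-.048))
E
```

```text
body near-bottom edge corners (gy=-.095): [[-0.0877 -0.095   0.1162]
 [-0.0169 -0.095   0.1156]
 [-0.0192 -0.095   0.1539]]
caddy near face: bottom rear/front, top rear?/front [[-0.0422 -0.028   0.0168]
 [ 0.0606 -0.028   0.0178]
 [ 0.0571 -0.028   0.0648]
 [ 0.0131 -0.028   0.065 ]]
bar right end [[-0.0033 -0.048   0.0844]
 [ 0.0047 -0.048   0.0821]]
```

```bash
(python3 -m crank '[[[0,0,-0.4,0,1],[0,0,-0.4,0,1],[0,0,0,0,1],[0,0,0,0,1]]]'; python3 st.py;python3 -m crank '[[[0.5,0,-0.2,0,1],[0,0,0,0,1],[0,0,0,0,1]]]'; python3 st.py;) | grep "t "
```

```text
t 23.7667 pos mm [584.4 -36.4  35.1] yaw 0.2047 zax [-0.001 -0.    -1.   ] F [-4.27 -1.64 -0.31] w 0.004429077270154556 gf 2.3607791075482965
t 24.0167 pos mm [585.  -36.2  35.5] yaw 0.2048 zax [-0.001  0.    -1.   ] F [-4.85 -1.26 -1.55] w 0.005120800158695745 gf 2.345797576708719
```

Lifting the tool slightly removed the downward drag: horizontal force is 5 N against about 1.6 N of free sliding friction, so the bumper is in roughly 1.5 mm. Continuing.

```bash
(python3 -m crank '[[[0.5,0,0,0,1],[0.5,0,-0.1,0,1],[0,0,0,0,1],[0,0,0,0,1]]]'; python3 st.py;python3 -m crank '[[[0.5,0,-0.1,0,1],[0,0,0,0,1],[0,0,0,0,1]]]'; python3 st.py;) | grep "t "
```

```text
t 24.35 pos mm [585.7 -36.2  35.6] yaw 0.2047 zax [-0.002 -0.    -1.   ] F [-4.99 -1.68 -2.31] w 0.0050023091490551995 gf 2.7099441011159797
t 24.6 pos mm [585.9 -36.1  35.5] yaw 0.2048 zax [-0.002 -0.    -1.   ] F [-5.13 -1.19 -2.28] w 0.009549821818780634 gf 2.968539238208905
```

```bash
(python3 -m crank '[[[0.5,0,0.1,0,1],[0.5,0,0.1,0,1],[0,0,0,0,1],[0,0,0,0,1]]]'; python3 st.py;python3 -m crank '[[[0.5,0,0,0,1],[0,0,0,0,1],[0,0,0,0,1]]]'; python3 st.py;) | grep "t "
```

```text
t 24.9333 pos mm [586.4 -36.   35.3] yaw 0.2047 zax [-0.003 -0.001 -1.   ] F [-7.95 -1.24 -0.98] w 0.0038314056525309828 gf 3.8420843426138163
t 25.1833 pos mm [586.6 -36.   35.3] yaw 0.2047 zax [-0.004 -0.001 -1.   ] F [-8.45 -1.38  0.86] w 0.006486445080138984 gf 4.24597168341279
```

```bash
(python3 -m crank '[[[0.5,0,0,0,1],[0.5,0,0,0,1],[0,0,0,0,1],[0,0,0,0,1],[0,0,0,0,1],[0,0,0,0,1],[0,0,0,0,1]]]'; python3 st.py;python3 -m crank '[[[0,0,0,0,1],[0,0,0,0,1]]]'; python3 st.py;) | grep "t "
```

```text
t 25.7667 pos mm [587.  -35.9  35.2] yaw 0.2046 zax [-0.005 -0.001 -1.   ] F [-10.51  -2.07   0.89] w 0.00553766514373429 gf 5.003529852256179
t 25.9333 pos mm [587.  -36.   35.2] yaw 0.2045 zax [-0.005 -0.001 -1.   ] F [-10.32  -2.43   1.27] w 0.010760179405381414 gf 5.001631323248148
```

Force has reached 10.5 N at near-zero vertical load after 3.5 to 4 mm of travel since contact, so the bumper is in about 4 mm. I'll back off slowly, retreat and check.

```bash
python3 -m crank '[[[-0.5,0,0,0,1],[-0.5,0,0,0,1],[-0.7,0,0,0,1],[-0.7,0,0,0,1],[-0.7,0,0,0,1],[-0.7,0,0,0,1],[-1,0,0,0,1],[-1,0,0,0,1],[-1,0,0,0,1],[0,0,0,0,1]]]'; python3 -m crank '[[[-3,0,0,0,1],[-10,0,0,0,1],[-20,0,0,0,1],[-20,0,0,0,1],[0,0,-20,0,1],[0,0,-30,0,1],[0,0,-30,0,1],[0,0,-30,0,1],[0,0,0,0,1]]]'; python3 -m crank '[[[0,35,0,0,1],[0,35,0,0,1],[0,35,0,0,1],[0,35,0,0,1],[0,35,0,0,1],[0,35,0,0,1],[0,0,0,0,1],[0,0,0,0,1]]]'; python3 st.py; python3 - <<'E'
from bench import get_image
import cv2,pickle,numpy as np
ims=[get_image(n) for n in('side','top')];pickle.dump(ims,open('im6.pkl','wb'))
s,t=[i['pixels'][:,:,::-1] for i in ims]
r=lambda c,k:cv2.resize(c,None,fx=k,fy=k,interpolation=cv2.INTER_CUBIC)
cv2.imwrite('pics/a6.png',np.hstack([r(t[145:225,250:315],6),r(s[190:270,275:340],6)]))
E
```

```text
time: 26.77
position: [0.5843, -0.0365, 0.0369]
tool_rot: [3.125, 0.322, 0.006]
ft_force: [-0.1, -0.2, -0.5]
grip_width: 0.004
grip_force: 0.5
time: 27.52
position: [0.535, -0.0477, 0.1526]
tool_rot: [3.121, 0.321, 0.018]
ft_force: [1.9, 0.2, 0.7]
grip_width: 0.004
grip_force: 0.0
time: 28.18
position: [0.5729, -0.2562, 0.1453]
tool_rot: [3.126, 0.313, 0.0]
ft_force: [0.7, 1.3, -0.1]
grip_width: 0.003
grip_force: 0.0
t 28.1833 pos mm [ 572.9 -256.2  145.3] yaw 0.1999 zax [ 0. -0. -1.] F [ 0.74  1.33 -0.05] w 0.0034336532173697885 gf 0.0
```

View pics/a6.png

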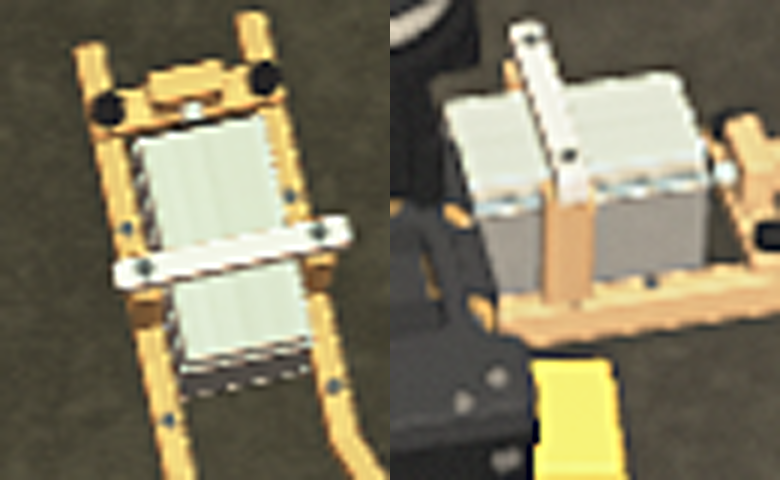

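The caddy stands straight between the rails, its lid flush under the bar and its front at the bumper: lid front edge at top crop (200,128), rear edge at (245,348). I'll check the position numerically, then hand in.

```bash
python3 - <<'E'
from h import *
S,T=pickle.load(open('im6.pkl','rb'))
y=.204;o=np.array([.635,-.0262,0]);Rm=np.array([[np.cos(y),np.sin(y),0],[-np.sin(y),np.cos(y),0],[0,0,1]])
c=lambda u,v:(250+u/6,145+v/6)
g=(plane(T,[c(135,140),c(265,117),c(180,360),c(312,338)],.078)-o)@Rm.T
print(g.round(4),g.mean(0).round(4))
b=(plane(T,[c(115,272),c(350,228)],.095)-o)@Rm.T;print('bar',b.round(4))
E
```

```text
[[ 0.0561  0.0278  0.078 ]
 [ 0.0547 -0.0267  0.078 ]
 [-0.0379  0.029   0.078 ]
 [-0.04   -0.0255  0.078 ]] [0.0082 0.0012 0.078 ]
bar [[-0.0004  0.0479  0.095 ]
 [-0.0021 -0.0486  0.095 ]]
```

```bash
python3 -c "
from bench import job
print(job.close_job())"
```

```text
the job is handed in; nothing more can be done
None
```

I pressed the lid home, pushed the caddy under the bar onto the bumper (about 4 mm in, judged from the push force), and left it standing there with its middle about 8 mm past the bar; the job is handed in, but no verdict came back.

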